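# Build a centred pedestal for the reference sphere

### The job

Raise the reference sphere for the probe check: on the round faceplate lay the ring gauge flat, on it lay the wider of the two steel discs from the rack flat, and stand the reference sphere upright on that disc, every layer well centred on the one below. Do not tip the sphere over, and leave the narrower disc in its slot and everything else on the table where it is. The tilted rest is there for changing your grip on the disc.

Things in the scene. Friction and masses are not known exactly. Their poses are not given: they have to be found in the camera images.
- faceplate: round aluminium faceplate, 110 mm across, 12 mm thick, fixed to the table, with a thin engraved circle of 80 mm diameter; origin at the centre of its underside, z up
- faceplate_top (a point): centre of the faceplate's upper face, 12 mm above the table
- ring_gauge: plain grey steel ring (setting ring) lying flat: 72 mm outer diameter, 40 mm bore, 22 mm high, 0.33 kg, so its wall is 16 mm thick and can be pinched with one finger in the bore; origin at the centre of its underside, z up along its axis
- disc_rack: grey plastic rack with two slots, fixed; 120 x 96 mm, its block 46 mm high, 88 mm wide, with 10 mm walls along both y ends 62 mm high; origin at the centre of its underside; the slots (19 mm wide, 68 mm long, closed at both ends) run along its y axis at its x = -28 and x = +28 mm; discs stand on edge in them on two rods, and either disc may be in either slot.
- wide_disc: plain steel disc, 64 mm diameter, 16 mm thick, 0.3 kg, on edge in one slot of the rack; its top 32 mm stand out above the block (78 mm above the table) but the walls cover its sides, so there it can be pinched only by its two flat faces, from above. Origin at the disc's centre, x along its axis (horizontal at the start, 46 mm above the table). Either face may end on top
- narrow_disc: plain steel disc like the wide one but 50 mm diameter, 16 mm thick, 0.2 kg, standing in the other slot (centre 38 mm above the table); stays there. Origin at its centre, x along its axis
- tilted_rest: fixed steel stand, 60 x 84 mm; its 40 mm wide face slopes at 45 degrees, climbs towards its +y and looks up and to its -y. Near its foot two 6 mm pins, 34 mm apart, stand 12 mm out of the face; a disc laid on the face stays against them. The face ends 39 mm above the pin line, so the wide disc overhangs it at the top and sides. Origin at table height, 26 mm below the pin line's middle; z up
- rest_seat (a point): point on the sloping face where the middle of the wide disc's lower flat face comes to lie when the disc sits against both pins (disc centre: 8 mm farther out along the face's normal); 30.5 mm up the slope from the pin line, 47.6 mm above the table; axes as the tilted_rest's (not tilted)
- reference_sphere: white reference sphere (26 mm ball) on a white stem about 16 mm thick (from 14 to 54 mm up) and a round black foot of 52 mm diameter, 14 mm high; 79 mm tall, 0.28 kg; origin at the centre of its underside, z up
- fixture_plate: fixed equipment: light grey steel plate at the back, 283 x 318 mm, 21 mm thick; origin at the centre of its underside
- chuck: fixed equipment: round black chuck on the fixture plate, carrying a wide dark electrode; a thin rod runs from it to the robot and ends in an orange key handle (about 20 x 50 mm, 23 to 60 mm above the table) whose centre is 121 mm from this origin towards -x
- electrode_14: bystander: ribbed graphite electrode on a steel pallet, 52 x 52 x 65 mm; origin at the centre of its underside
- electrode_12: bystander: graphite electrode on a steel pallet, 52 x 68 x 79 mm; origin at the centre of its underside
- vee_block_1: bystander: steel vee block, 32 x 50 x 38 mm; origin at the centre of its underside
- vee_block_2: bystander: steel vee block, 32 x 50 x 38 mm; origin at the centre of its underside
- stylus_tin: bystander: flat grey tin, 57 x 91 x 19 mm, on the 21 mm thick steel fixture plate at the back; origin at the centre of its underside
- gauge_block_3: bystander: upright steel gauge block, 9 x 35 x 40 mm; origin at the centre of its underside

How it is judged:
By the outcome, as a careful person would: the job done as asked, in the order asked, and still so for the second after the job is handed in, with the robot touching nothing.
It also fails if it takes over 72 s, if anything falls off the work surface, if the arm or the gripper's body presses on something with over 40 N, if the wrist force passes 120 N, or if a joint passes its speed limit or range.

### The arm

A 6-joint arm with a two-finger parallel gripper is mounted at the origin on a cart in front of the work surface, level with it; the furniture and walls round the work are solid. World frame = base frame: x ahead of the robot, y to its left, z up, the work surface at z = 0. Lengths are in m, angles in rad, forces in N, time in s.
With the tool pointing down it reaches from about 0.35 to 0.975 m from the base axis. Payload 4.9 kg.
Tool frame: the origin (TCP) lies midway between the tips of the shut fingers; the grasp point (between the pads) lies 19 mm behind it (ctrl.tcp_to_grasp is the distance from the TCP to the grasp point, in m); z points along the fingers, y is the line along which they close (so a half turn about z gives the same grasp; the last joint's range is limited). The gripper opens to 85 mm and grips with 20 to 120 N. Pads are 22 mm wide; open, the fingers measure 114 mm over their backs; the gripper's body (76 mm by 85 mm) begins 54 mm behind the grasp point. The pads swing forward as they close: fully open they stand 13 mm farther back than shut.
Start: joints at [-1.237, 0.053, 1.613, -0, 1.476, -0.119], TCP at [0.273, -0.562, 0.231] pointing down, gripper open.
Joint ranges: [-3.01, 3.01], [-1.01, 2.22], [0.06, 2.58], [-1.02, 4.17], [0.09, 2.62], [-3.14, 3.14]. Speed limits (rad/s): [2.57, 2.57, 3.14, 3.14, 3.14, 3.14].

### API

Orientations are given as a rotation vector (axis times angle).
In Python, from station import ctrl gives the robot as it stands.
- The arm moves only by the tool jog_arm, called as name(argument=value, ...) on one line, values as JSON. Schema: {"type":"object","properties":{"moves":{"type":"array","items":{"type":"array","items":{"type":"array","items":{"type":"number"},"minItems":7,"maxItems":7},"minItems":1,"maxItems":20},"minItems":1,"maxItems":1},"force":{"type":"number"},"only":{"type":"string"},"quiet":{"type":"boolean"},"lines":{"type":"string"}},"required":["moves"],"additionalProperties":false}. moves is a list that holds a single list of rows (three levels of brackets), with 1 to 20 rows, each of 7 numbers: the finger opening in m, then dx, dy, dz in a scale on which 1.0 is 800 mm, then a rotation vector rx, ry, rz in a scale on which 1.0 is 4 rad; each row is the pose to reach, as a shift and turn from the pose commanded when the call began, along the tool's axes at that moment; what a row does not reach only later rows make up. A row lasts 1/12 s, in which the tool goes at most 0.0417 m and 0.125 rad, less where a joint would pass 70% of its speed; a pose out of reach is approached as far as the arm can. The fingers move at their own pace and stop on an object; force is the grip in N (left out, the last holds). Time passes only in rows, so rows that do not move let the fingers close. The tool returns the time, the measured TCP pose, the force, the opening and the grip force at its end. only (a regular expression) keeps the lines of the reply that match it, lines (a string "A,B") keeps lines A to B, and quiet returns only ok. Shift and turn numbers lie between -1 and 1, and a call with a number outside is refused. Input that does not fit is refused with a message, and nothing moves.
- ctrl.get_obs(): the state, without advancing time (a new reading comes with each control period).
- ctrl.get_image(name): name is "scene" or "top"; returns the picture (420x560x3 uint8, red, green, blue); there is no depth.
- ctrl.camera_params(name): a dict with "fx", "fy", "cx", "cy" (pixels), "T" (4x4, takes a point from camera to world coordinates). Camera axes: x right, y down, z forward; pixel columns grow to the right and rows downward; lengths in m; the calibration is good to about 2 mm. A picture is of the moment at which its call begins. camera_params takes no time and is no camera call.
- ctrl.finish_job(): hands the job in; it is judged then, once.
The state is a dict: "t": time; "q": joint angles; "dq": joint speeds; "effort": joint torques, N m; "tool_pos": TCP position; "tool_rot": TCP orientation; "contact_force": force on the tool from outside, world axes, zero at the start; "wrist_torque": the same for the moment, N m; "opening": finger opening in m; "grip_force": force on a finger pad.
Only numpy, scipy, OpenCV 4.12 (cv2) and the standard library are available. Lean on these libraries where they do the work, as an engineer would, in place of code of your own. Each camera call takes 0.05 s, during which the arm holds its last target. There are 200 camera calls.

## Working session

There is one attempt and no reset: what is moved stays moved. The work goes in short steps, Python scripts to look and compute and a tool call to move; the robot and the scene stay as the last step left them, time stands still between calls to the robot, and variables do not carry over. Pictures are saved under pics/ and viewed, at most 10 in all, crops included, and the job is handed in when it is done.

```bash
ls; mkdir -p pics; python3 - <<'E'
from station import ctrl
import cv2,numpy as np
o=ctrl.get_obs();print(o)
for n in("scene","top"):
    p=ctrl.camera_params(n);print(n,p["fx"],p["fy"],p["cx"],p["cy"],np.round(p["T"],4).tolist())
    im=ctrl.get_image(n);cv2.imwrite(f"pics/{n}0.png",im[:,:,::-1])
    cv2.imwrite(f"pics/{n}0b.png",cv2.resize(im[:,:,::-1],(800,600),interpolation=cv2.INTER_CUBIC))
print(ctrl.tcp_to_grasp)
E
```

```text
pics
station.py
{'t': 0.0, 'q': array([-1.23700294e+00,  5.33386214e-02,  1.61431499e+00, -5.92686754e-06,
        1.47601230e+00, -1.18981775e-01]), 'dq': array([ 0.0003349 ,  0.00145388, -0.00033463, -0.0005796 ,  0.00182426,
        0.00069093]), 'effort': array([-1.09820874e-03, -3.93682158e+01, -3.70177495e+01, -2.22439189e-04,
        6.98784730e-03,  2.48194596e-05]), 'tool_pos': array([ 0.27321363, -0.56141364,  0.2300618 ]), 'tool_rot': array([-3.05942217e+00, -7.04696290e-01,  3.58091680e-04]), 'contact_force': array([ 0.14829906, -0.10531887,  0.98264693]), 'wrist_torque': array([ 0.0042733 , -0.00583218, -0.00748434]), 'grip_force': 0.0, 'opening': 0.08512691846199684}
scene 417.11285996749564 417.11285996749564 277.05588995491695 206.93396598437383 [[-0.8352, -0.4207, 0.3543, 0.285], [-0.5499, 0.6275, -0.5513, 0.4856], [0.0096, -0.6552, -0.7554, 0.7909], [0.0, 0.0, 0.0, 1.0]]
top 437.8313635218977 437.8313635218977 275.0469202810773 206.44522922528157 [[-0.0255, -0.9954, 0.0925, 0.5259], [-0.9996, 0.0246, -0.0108, -0.064], [0.0085, -0.0927, -0.9957, 1.1644], [0.0, 0.0, 0.0, 1.0]]
0.0187
```

View pics/top0b.png

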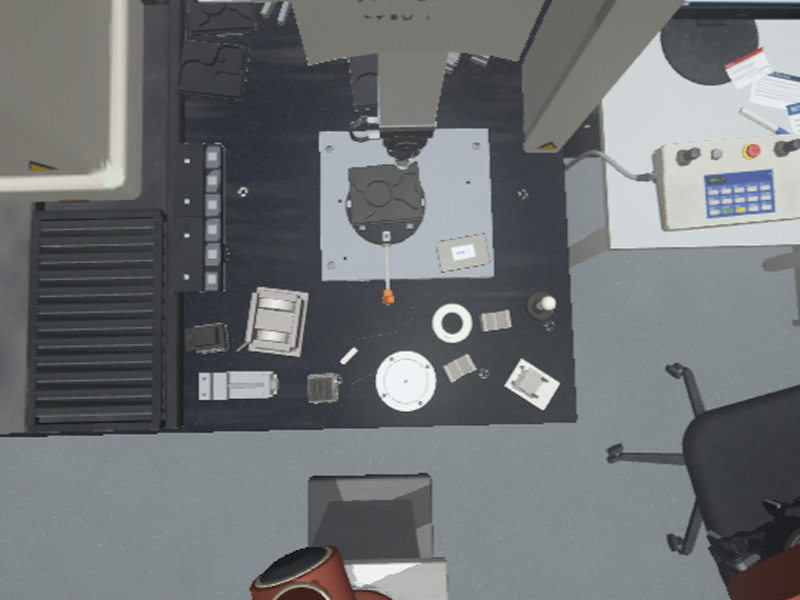

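View pics/scene0b.png

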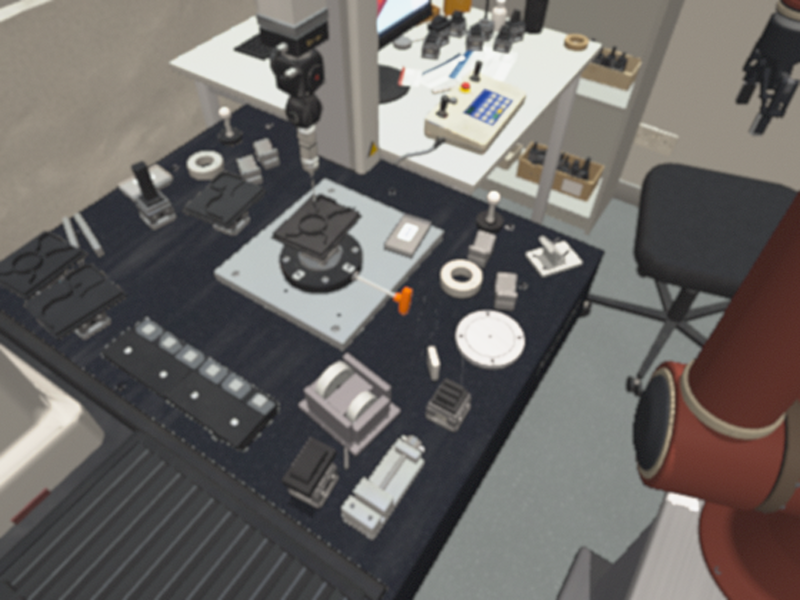

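Top picture (800-px scale): the rack is at (275,322), faceplate (406,381), ring (452,323), sphere (543,303) and tilted rest (533,383). The scene view agrees with this: the rack is at (350,400), with two light discs standing in it. I'll enlarge the parts I need.

```bash
python3 - <<'E'
import cv2,numpy as np
t=cv2.imread("pics/top0.png");s=cv2.imread("pics/scene0.png")
def crop(im,c0,r0,w,h,W,H):
    k=W/w
    z=cv2.resize(im[r0:r0+h,c0:c0+w],(W,H),interpolation=cv2.INTER_CUBIC)
    for c in range((c0//10+1)*10,c0+w,10):
        x=int((c-c0+.5)*k);cv2.line(z,(x,0),(x,6),(0,255,255),1);cv2.putText(z,str(c),(x-8,16),0,.3,(0,255,255),1)
    for r in range((r0//10+1)*10,r0+h,10):
        y=int((r-r0+.5)*k);cv2.line(z,(0,y),(6,y),(0,255,255),1);cv2.putText(z,str(r),(8,y+3),0,.3,(0,255,255),1)
    return z
a=crop(t,165,195,60,60,400,400);b=crop(t,345,240,60,60,400,400)
cv2.imwrite("pics/c1.png",np.hstack([a,b]))
a=crop(s,200,240,90,67,400,298);b=crop(s,355,160,72,54,400,300)
c=crop(t,360,195,45,34,400,302);d=crop(s,320,120,50,50,302,302)
e=crop(s,310,175,90,67,400,298)
z=np.zeros((600,800,3),np.uint8);z[:298,:400]=a;z[:300,400:]=b;z[298:600,:400]=c;z[300:598,400:]=e
cv2.imwrite("pics/c2.png",z)
E
```

```text
(no output)
```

View pics/c1.png

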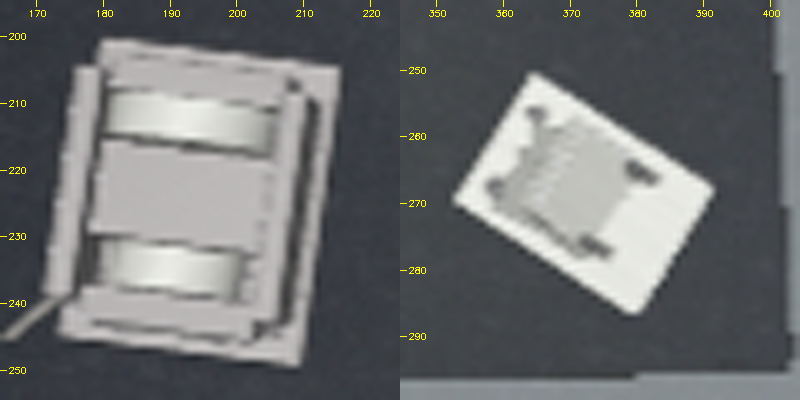

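View pics/c2.png

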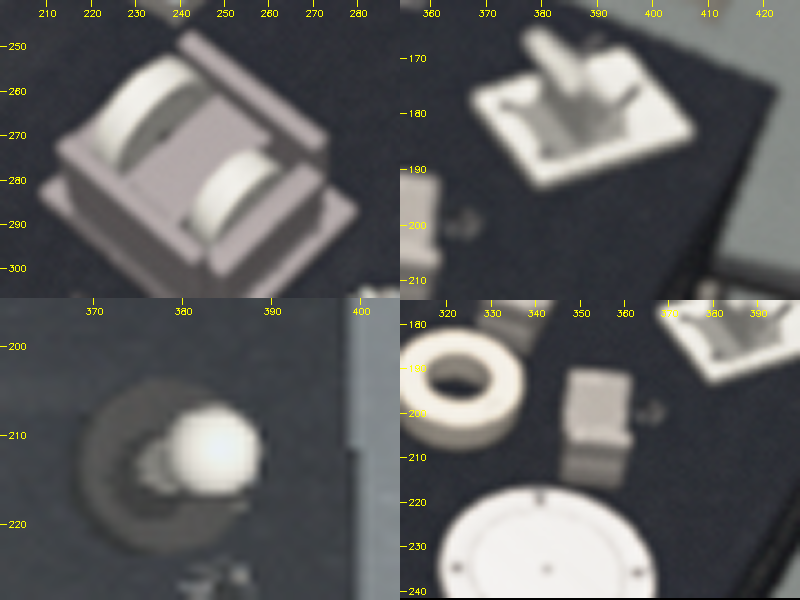

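The wide disc is in the rack's far (+x) slot: in the top view it spans columns 180–205 at row 212, against 182–201 for the narrow one at row 236. The tilted rest's pins are at about (380,266) and (374,277), so its face climbs toward the upper left. Next I'll work out the positions.

```bash
cat > h.py <<'E'
import cv2,numpy as np
from scipy.optimize import least_squares
from scipy.spatial.transform import Rotation as R
from station import ctrl
P={n:ctrl.camera_params(n) for n in("scene","top")}
def unproj(n,u,v,z):
    p=P[n];T=p["T"];d=T[:3,:3]@[(u-p["cx"])/p["fx"],(v-p["cy"])/p["fy"],1]
    return T[:3,3]+d*(z-T[2,3])/d[2]
def proj(n,X):
    p=P[n];c=(np.asarray(X)-p["T"][:3,3])@p["T"][:3,:3]
    return np.stack([p["fx"]*c[...,0]/c[...,2]+p["cx"],p["fy"]*c[...,1]/c[...,2]+p["cy"]],-1)
def circ(im,n,box,thr,z,r):   # outer contour of bright blob -> world circle centre
    c0,r0,c1,r1=box;k=8
    g=cv2.resize(cv2.cvtColor(im[r0:r1,c0:c1],cv2.COLOR_BGR2GRAY),None,fx=k,fy=k,interpolation=cv2.INTER_CUBIC)
    cs,_=cv2.findContours((g>thr).astype(np.uint8),cv2.RETR_EXTERNAL,cv2.CHAIN_APPROX_NONE)
    c=max(cs,key=cv2.contourArea)[:,0,:]
    W=np.array([unproj(n,c0+(x+.5)/k-.5,r0+(y+.5)/k-.5,z)[:2] for x,y in c[::4]])
    s=least_squares(lambda q:np.hypot(*(W-q[:2]).T)-q[2],[*W.mean(0),r],loss="soft_l1",f_scale=.001)
    return s.x
def move(p,rot):  # print tool-frame shift/turn from the present pose to p, rot (Rotation)
    o=ctrl.get_obs();A=R.from_rotvec(o["tool_rot"])
    print("shift",A.inv().apply(np.array(p)-o["tool_pos"]).round(4),"turn",(A.inv()*rot).as_rotvec().round(4))
def down(yaw): # tool z down, tool y at world heading yaw
    y=np.array([np.cos(yaw),np.sin(yaw),0]);z=np.array([0,0,-1.]);return R.from_matrix(np.stack([np.cross(y,z),y,z],1))
E
python3 - <<'E'
from h import *
t=cv2.imread("pics/top0.png");s=cv2.imread("pics/scene0.png")
print("face top",circ(t,"top",(258,240,312,292),140,.012,.055))
print("face scn",circ(s,"scene",(312,212,372,262),150,.012,.055))
print("ring top",circ(t,"top",(298,208,333,243),140,.022,.036))
b=[]
for n,im,(c0,r0,c1,r1) in(("top",t,(375,203,395,220)),("scene",s,(338,130,355,150))):
    g=cv2.cvtColor(im,cv2.COLOR_BGR2GRAY)[r0:r1,c0:c1].astype(float)
    cs,_=cv2.findContours((cv2.resize(g,None,fx=8,fy=8,interpolation=cv2.INTER_CUBIC)>150).astype(np.uint8),0,1)
    c=max(cs,key=cv2.contourArea)[:,0];(x,y),rr=cv2.minEnclosingCircle(c);
    u,v=c0+(x+.5)/8-.5,r0+(y+.5)/8-.5;b.append((n,u,v));print(n,u,v,rr/8,unproj(n,u,v,.066))
f=least_squares(lambda X:np.concatenate([proj(n,X)-[u,v] for n,u,v in b]),[.5,-.35,.066]);print("ball",f.x,f.fun)
# foot in top
print("foot",unproj("top",378,213.3,.012))
def fit(pts,x0):
    def res(q):
        c,sn=np.cos(q[2]),np.sin(q[2]);o=[]
        for n,u,v,x,y,z in pts:o+=list(proj(n,[q[0]+c*x-sn*y,q[1]+sn*x+c*y,z])-[u,v])
        return o
    r=least_squares(res,x0,loss="soft_l1");return r.x,np.round(np.reshape(r.fun,(-1,2)),1).tolist()
T="top";S="scene"
for bz in(.004,.008,.012):
    print("rack",bz,fit([(T,215.5,204.5,.06,-.048,bz),(T,209.5,249.5,-.06,-.048,bz),(T,173.5,245,-.06,.048,bz),
     (T,176,204.5,.044,.044,.062),(T,171.5,238.5,-.044,.044,.062),(T,192.3,212,.028,0,.078),(T,191.5,235.5,-.028,0,.063),
     (S,208.5,284,.06,.048,bz),(S,280,287,-.06,-.048,bz)],[.5,.2,-.1]))
for bz in(.006,.012):
    q,_=fit([(T,364.5,250.3,.03,.0,bz),(T,391.5,268,.03,-.084,bz),(T,380,286.7,-.03,-.084,bz),(T,353,269.5,-.03,0,bz)],[.4,-.25,-.6])
    print("restbase",bz,q,_)
a=unproj(T,380,266,.030);b=unproj(T,374,277,.030);print("pins",a,b,np.linalg.norm(a-b),(a+b)/2)
E
```

```text
face top [ 0.4756354  -0.09511599  0.05519564]
face scn [ 0.47425377 -0.09378595  0.05647102]
ring top [ 0.57872232 -0.18233512  0.0362526 ]
top 383.79785919189453 211.6152801513672 5.155122756958008 [ 0.60803105 -0.34983173  0.066     ]
scene 345.0888156890869 137.625 5.154340744018555 [ 0.60871949 -0.35207059  0.066     ]
ball [ 0.60775378 -0.34924377  0.06840735] [ 0.0171135   0.03809917 -0.04405155 -0.00571612]
foot [ 0.6079852  -0.34830261  0.012     ]
rack 0.004 (array([ 0.59010541,  0.13637365, -0.14197861]), [[0.5, 0.0], [0.6, 0.0], [0.4, 0.3], [0.1, -0.2], [-0.2, 0.5], [-0.9, 0.1], [-2.0, -0.8], [0.2, -0.4], [0.1, 0.0]])
rack 0.008 (array([ 0.5897781 ,  0.1365102 , -0.14347585]), [[0.3, 0.0], [0.3, 0.2], [0.0, 0.4], [0.1, -0.1], [-0.3, 0.6], [-1.0, 0.2], [-2.1, -0.7], [0.0, -1.3], [0.2, -0.7]])
rack 0.012 (array([ 0.58962283,  0.13633453, -0.14397215]), [[0.1, -0.1], [0.1, 0.3], [-0.3, 0.4], [0.1, -0.0], [-0.2, 0.6], [-0.9, 0.3], [-2.0, -0.6], [-0.1, -2.3], [0.3, -1.7]])
restbase 0.006 [ 0.48684272 -0.29299974 -0.59722335] [[0.1, -0.1], [0.3, -0.4], [-0.1, 0.4], [-0.3, 0.1]]
restbase 0.012 [ 0.4871596  -0.29163245 -0.59732089] [[0.1, -0.1], [0.4, -0.4], [-0.1, 0.5], [-0.4, 0.1]]
pins [ 0.47060462 -0.3425812   0.03      ] [ 0.44300601 -0.32580457  0.03      ] 0.03229765316726528 [ 0.45680531 -0.33419289  0.03      ]
```

```bash
python3 - <<'E'
from h import *
print(R.from_rotvec(ctrl.get_obs()["tool_rot"]).as_matrix().round(3))
for y in(np.pi/2,-np.pi/2):move([.579,-.156,.10],down(y))
E
```

```text
[[ 0.899  0.437 -0.001]
 [ 0.437 -0.899  0.002]
 [ 0.    -0.002 -1.   ]]
shift [ 0.4523 -0.2306  0.1307] turn [-3.0000e-04 -2.6000e-03 -2.6889e+00]
shift [ 0.4523 -0.2306  0.1307] turn [-1.900e-03  2.000e-04  4.527e-01]
```

The manual's scale: shifts go in shares of 800 mm and turns go in shares of 4 rad. Converting my numbers, 0.4523 m is 0.5654, -0.2306 m is -0.2883, 0.4527 rad is 0.1132.

jog_arm(moves=[[[0.034, 0.5654, -0.2883, 0.0625, 0, 0, 0.1132], [0.034, 0.5654, -0.2883, 0.1625, 0, 0, 0.1132], [0.034, 0.5654, -0.2883, 0.1625, 0, 0, 0.1132], [0.034, 0.5654, -0.2883, 0.1625, 0, 0, 0.1132], [0.034, 0.5654, -0.2883, 0.1625, 0, 0, 0.1132], [0.034, 0.5654, -0.2883, 0.1625, 0, 0, 0.1132], [0.034, 0.5654, -0.2883, 0.1625, 0, 0, 0.1132], [0.034, 0.5654, -0.2883, 0.1625, 0, 0, 0.1132], [0.034, 0.5654, -0.2883, 0.1625, 0, 0, 0.1132], [0.034, 0.5654, -0.2883, 0.1625, 0, 0, 0.1132], [0.034, 0.5654, -0.2883, 0.1625, 0, 0, 0.1132], [0.034, 0.5654, -0.2883, 0.1625, 0, 0, 0.1132], [0.034, 0.5654, -0.2883, 0.1625, 0, 0, 0.1132], [0.034, 0.5654, -0.2883, 0.1625, 0, 0, 0.1132], [0.034, 0.5654, -0.2883, 0.1625, 0, 0, 0.1132], [0.034, 0.5654, -0.2883, 0.1625, 0, 0, 0.1132]]], force=50)

```text
t: 1.43
tool_pos: [0.5789, -0.1571, 0.1011]
tool_rot: [3.141, 0.0, -0.001]
contact_force: [0.0, -1.1, 0.5]
opening: 0.0344
grip_force: 0.0
```

```bash
python3 - <<'E'
from h import *
o=ctrl.get_obs();print(o["q"].round(3))
move([.579,-.156,.004],down(-np.pi/2))
im=ctrl.get_image("top");cv2.imwrite("pics/t1.png",cv2.resize(im[180:300,220:380,::-1],(800,600),interpolation=cv2.INTER_CUBIC))
E
```

```text
[-0.389  0.108  1.781 -0.     1.254  1.182]
shift [ 0.0002 -0.0011  0.0971] turn [0.0002 0.0007 0.0002]
```

View pics/t1.png

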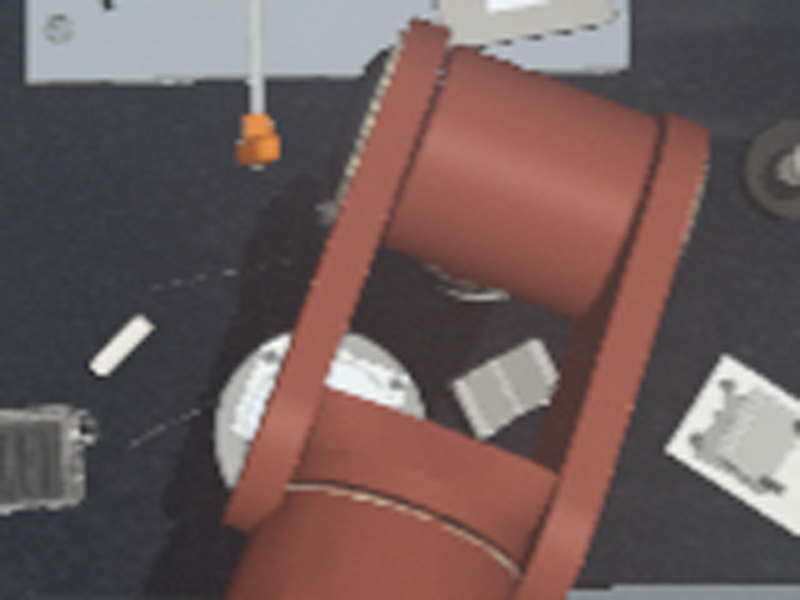

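The arm hides the ring and only a sliver of its edge shows at (470,293), so this view can't guide the grasp. The calibrated position is good enough; go down and pinch.

To row units: 0.097 m is 0.1213, 0.075 m is 0.0938.

jog_arm(moves=[[[0.034, 0, -0.0013, 0.05, 0, 0, 0], [0.034, 0, -0.0013, 0.0938, 0, 0, 0], [0.034, 0, -0.0013, 0.1213, 0, 0, 0], [0.034, 0, -0.0013, 0.1213, 0, 0, 0], [0.01, 0, -0.0013, 0.1213, 0, 0, 0], [0.01, 0, -0.0013, 0.1213, 0, 0, 0], [0.01, 0, -0.0013, 0.1213, 0, 0, 0], [0.01, 0, -0.0013, 0.1213, 0, 0, 0], [0.01, 0, -0.0013, 0.1213, 0, 0, 0], [0.01, 0, -0.0013, 0.1213, 0, 0, 0]]], force=60)

```text
t: 2.32
tool_pos: [0.5792, -0.156, 0.0046]
tool_rot: [3.141, 0.0, 0.0]
contact_force: [-0.6, -0.3, -2.3]
opening: 0.0174
grip_force: 56.5
```

To row units: -0.1042 m is -0.1303, -0.104 m is -0.13.

jog_arm(moves=[[[0.01, 0, 0, -0.0438, 0, 0, 0], [0.01, 0, 0, -0.0813, 0, 0, 0], [0.01, -0.0375, -0.0313, -0.0813, 0, 0, 0], [0.01, -0.075, -0.0625, -0.0813, 0, 0, 0], [0.01, -0.1125, -0.0938, -0.075, 0, 0, 0], [0.01, -0.13, -0.11, -0.0563, 0, 0, 0], [0.01, -0.1303, -0.11, -0.0375, 0, 0, 0], [0.01, -0.1303, -0.11, -0.025, 0, 0, 0], [0.01, -0.1303, -0.11, -0.0153, 0, 0, 0], [0.01, -0.1303, -0.11, -0.0153, 0, 0, 0], [0.01, -0.1303, -0.11, -0.0153, 0, 0, 0]]])

```text
t: 3.23
tool_pos: [0.4762, -0.0683, 0.017]
tool_rot: [3.141, -0.0, 0.002]
contact_force: [0.2, 0.4, -3.2]
opening: 0.017
grip_force: 69.9
```

To row units: 0.0008 m is 0.001, 0.0004 m is 0.0005.

jog_arm(moves=[[[0.01, 0, 0, 0.0005, 0, 0, 0], [0.01, 0, 0, 0.001, 0, 0, 0], [0.01, 0, 0, 0.001, 0, 0, 0]]])

```text
t: 3.48
tool_pos: [0.4761, -0.0684, 0.0164]
tool_rot: [3.141, -0.0, 0.003]
contact_force: [0.6, -0.4, -0.9]
opening: 0.0175
grip_force: 70.1
```

jog_arm(moves=[[[0.034, 0, 0, 0, 0, 0, 0], [0.034, 0, 0, 0, 0, 0, 0], [0.034, 0, 0, 0, 0, 0, 0], [0.034, 0, 0, 0, 0, 0, 0], [0.034, 0, 0, -0.0375, 0, 0, 0], [0.034, 0, 0, -0.075, 0, 0, 0], [0.034, 0, 0, -0.125, 0, 0, 0]]])

```text
t: 4.07
tool_pos: [0.4729, -0.0671, 0.1143]
tool_rot: [-3.14, -0.0, 0.009]
contact_force: [0.3, -0.1, 0.1]
opening: 0.0344
grip_force: 0.0
```

```bash
python3 - <<'E'
from h import *
yaw=-.142
p=np.array([.590+.028*np.cos(yaw),.1364+.028*np.sin(yaw),.13]);print(p)
for y in(yaw,yaw+np.pi):move(p,down(y))
E
```

```text
[0.61771818 0.13243735 0.13      ]
shift [ 0.1447 -0.1996 -0.0162] turn [-0.0052  0.0033 -1.4287]
shift [ 0.1447 -0.1996 -0.0162] turn [0.0034 0.0054 1.7129]
```

To row units: -0.1996 m is -0.2495, -0.12 m is -0.15, -0.12 rad is -0.03.

jog_arm(moves=[[[0.034, 0.025, -0.0375, -0.02, 0, 0, -0.03], [0.034, 0.05, -0.075, -0.02, 0, 0, -0.06], [0.034, 0.075, -0.1125, -0.02, 0, 0, -0.09], [0.034, 0.1, -0.15, -0.02, 0, 0, -0.12], [0.034, 0.125, -0.175, -0.02, 0, 0, -0.15], [0.034, 0.15, -0.2, -0.02, 0, 0, -0.18], [0.034, 0.1625, -0.225, -0.02, 0, 0, -0.21], [0.034, 0.1809, -0.2495, -0.02, 0, 0, -0.24], [0.034, 0.1809, -0.2495, -0.02, 0, 0, -0.27], [0.034, 0.1809, -0.2495, -0.02, 0, 0, -0.3], [0.034, 0.1809, -0.2495, -0.02, 0, 0, -0.33], [0.034, 0.1809, -0.2495, -0.02, 0, 0, -0.3572], [0.034, 0.1809, -0.2495, -0.02, 0, 0, -0.3572]]])

```text
t: 5.15
tool_pos: [0.6197, 0.132, 0.1315]
tool_rot: [-2.371, -2.06, 0.0]
contact_force: [0.1, -0.2, 0.4]
opening: 0.0339
grip_force: 0.0
```

```bash
python3 - <<'E'
from h import *
print(ctrl.get_obs()["q"].round(3))
move([.6177,.1324,.0585],down(-.142))
im=ctrl.get_image("scene")[:,:,::-1];a=cv2.resize(im[220:310,190:310],(800,600),interpolation=cv2.INTER_CUBIC);cv2.imwrite("pics/s2.png",a)
E
```

```text
[ 0.092  0.151  1.678 -0.     1.312  0.233]
shift [ 0.0001 -0.002   0.073 ] turn [-0.0002  0.0001  0.0019]
```

View pics/s2.png

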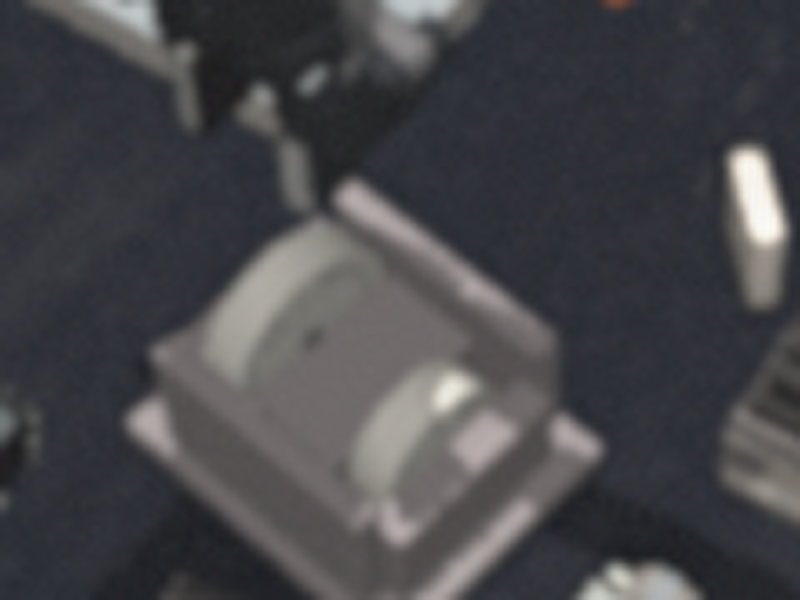

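The scene crop shows the fingertips at (190,100) and (295,190), on either side of the wide disc's plane and above its top at (300,235). Go down and pinch.

To row units: 0.073 m is 0.0913, -0.002 m is -0.0025.

jog_arm(moves=[[[0.034, 0, -0.0025, 0.0375, 0, 0, 0], [0.034, 0, -0.0025, 0.0688, 0, 0, 0], [0.034, 0, -0.0025, 0.085, 0, 0, 0], [0.034, 0, -0.0025, 0.0913, 0, 0, 0], [0.034, 0, -0.0025, 0.0913, 0, 0, 0], [0.01, 0, -0.0025, 0.0913, 0, 0, 0], [0.01, 0, -0.0025, 0.0913, 0, 0, 0], [0.01, 0, -0.0025, 0.0913, 0, 0, 0], [0.01, 0, -0.0025, 0.0913, 0, 0, 0], [0.01, 0, -0.0025, 0.0913, 0, 0, 0]]], force=60)

```text
t: 6.03
tool_pos: [0.6189, 0.1322, 0.0604]
tool_rot: [2.372, 2.057, 0.003]
contact_force: [-0.5, -0.3, 3.7]
opening: 0.0145
grip_force: 62.9
```

To row units: -0.15 m is -0.1875, -0.12 m is -0.15.

jog_arm(moves=[[[0.01, 0, 0, -0.0188, 0, 0, 0], [0.01, 0, 0, -0.0563, 0, 0, 0], [0.01, 0, 0, -0.1063, 0, 0, 0], [0.01, 0, 0, -0.15, 0, 0, 0], [0.01, 0, 0, -0.1875, 0, 0, 0], [0.01, 0, 0, -0.1875, 0, 0, 0]]])

```text
t: 6.53
tool_pos: [0.6216, 0.1326, 0.2187]
tool_rot: [2.367, 2.053, 0.018]
contact_force: [2.1, 0.4, -1.6]
opening: 0.0144
grip_force: 61.9
```

```bash
python3 - <<'E'
from h import *
yr=-.597
xr=np.array([np.cos(yr),np.sin(yr),0]);yrr=np.array([-np.sin(yr),np.cos(yr),0]);k=np.array([0,0,1.])
n=(k-yrr)/2**.5;d=-(k+yrr)/2**.5
seat=np.array([.459,-.331,0])+.0216*yrr+.0476*k;C=seat+.008*n;print("disc centre on rest",C)
for s in(1,):
    y=-s*n;z=d;A=R.from_matrix(np.stack([np.cross(y,z),y,z],1))
    # tip is (disc radius - overlap) from centre
    for h in(.0,.04,.08):
        p=C+n*(.002+h)-d*(.032-.018+.003);move(p,A);print(p)
    print("vertical, same heading");move(p+np.array([0,0,.06]),down(np.arctan2(yrr[1],yrr[0])))
E
```

```text
disc centre on rest [ 0.46796266 -0.31781461  0.05325685]
shift [-0.4586 -0.0858  0.1492] turn [ 0.7149 -0.4331 -1.0582]
[ 0.47392531 -0.30904267  0.06669188]
shift [-0.4839 -0.0978  0.1207] turn [ 0.7149 -0.4331 -1.0582]
[ 0.45802491 -0.3324345   0.09497615]
shift [-0.5092 -0.1098  0.0921] turn [ 0.7149 -0.4331 -1.0582]
[ 0.44212452 -0.35582632  0.12326043]
vertical, same heading
shift [-0.509  -0.109   0.0322] turn [ 0.0144  0.0047 -1.1157]
```

To row units: -0.509 m is -0.6363, -0.17 m is -0.2125, -0.11 rad is -0.0275.

jog_arm(moves=[[[0.01, -0.0375, -0.0075, -0.0125, 0, 0, 0], [0.01, -0.1125, -0.025, -0.0375, 0.015, -0.01, -0.025], [0.01, -0.1625, -0.0375, -0.0375, 0.03, -0.0175, -0.045], [0.01, -0.2125, -0.05, -0.0375, 0.0475, -0.0275, -0.0675], [0.01, -0.2625, -0.0625, -0.0375, 0.0625, -0.0375, -0.0925], [0.01, -0.3125, -0.075, -0.0375, 0.0775, -0.0475, -0.115], [0.01, -0.3625, -0.0875, -0.025, 0.0925, -0.0575, -0.1375], [0.01, -0.4125, -0.1, -0.0125, 0.1075, -0.0675, -0.16], [0.01, -0.4625, -0.1125, 0, 0.1225, -0.0775, -0.1825], [0.01, -0.5125, -0.125, 0.0125, 0.1375, -0.085, -0.205], [0.01, -0.5625, -0.1313, 0.0375, 0.1525, -0.0925, -0.2275], [0.01, -0.6125, -0.1375, 0.0625, 0.1675, -0.1025, -0.25], [0.01, -0.6363, -0.1375, 0.0875, 0.1787, -0.1083, -0.2646], [0.01, -0.6363, -0.1375, 0.115, 0.1787, -0.1083, -0.2646], [0.01, -0.6363, -0.1375, 0.115, 0.1787, -0.1083, -0.2646], [0.01, -0.6363, -0.1375, 0.115, 0.1787, -0.1083, -0.2646]]])

```text
t: 7.87
tool_pos: [0.4344, -0.3553, 0.1136]
tool_rot: [-0.785, -2.575, 1.072]
contact_force: [0.2, -0.2, -2.1]
opening: 0.0141
grip_force: 61.8
```

```bash
cat >> h.py <<'E'
yr=-.597
xr=np.array([np.cos(yr),np.sin(yr),0]);yrr=np.array([-np.sin(yr),np.cos(yr),0]);k=np.array([0,0,1.])
n=(k-yrr)/2**.5;d=-(k+yrr)/2**.5
seat=np.array([.459,-.331,0])+.0216*yrr+.0476*k;C=seat+.008*n
A1=R.from_matrix(np.stack([np.cross(-n,d),-n,d],1))
E
python3 - <<'E'
from h import *
print(ctrl.get_obs()["q"].round(3))
for h in(.02,.002):move(C+n*h-d*.017,A1)
a=ctrl.get_image("scene")[:,:,::-1][120:225,320:460]
b=ctrl.get_image("top")[:,:,::-1][210:315,310:450]
cv2.imwrite("pics/s3.png",np.vstack([cv2.resize(x,(400,300),interpolation=cv2.INTER_CUBIC) for x in(a,b)]))
E
```

```text
[-0.465  0.162  1.855 -0.805  1.364 -1.171]
shift [-0.0071  0.0578 -0.0102] turn [-0.009  -0.0138  0.011 ]
shift [-0.0073  0.0758 -0.0104] turn [-0.009  -0.0138  0.011 ]
```

View pics/s3.png

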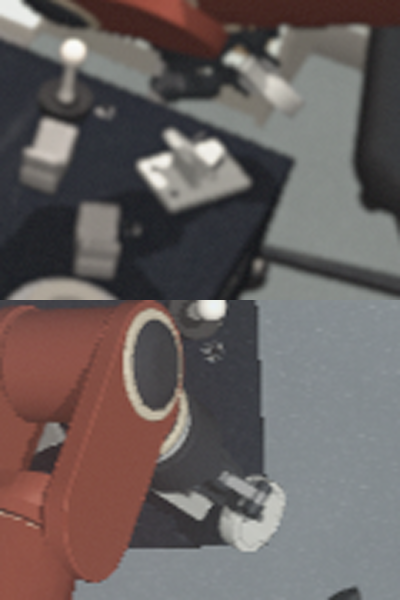

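The disc is held tilted at 45°: in the lower panel it is at (252,515), just outboard of the rest, and in the upper panel at (280,95), clear of the face at (190,150). Now bring it onto the face.

The manual's scale: shifts go in shares of 800 mm and turns go in shares of 4 rad. Converting my numbers, 0.074 m is 0.0925, 0.072 m is 0.09, -0.0138 rad is -0.0035.

jog_arm(moves=[[[0.01, -0.0091, 0.025, -0.0168, -0.0023, -0.0035, 0.0028], [0.01, -0.0091, 0.05, -0.0168, -0.0023, -0.0035, 0.0028], [0.01, -0.0091, 0.0688, -0.0168, -0.0023, -0.0035, 0.0028], [0.01, -0.0091, 0.0775, -0.0168, -0.0023, -0.0035, 0.0028], [0.01, -0.0091, 0.085, -0.0168, -0.0023, -0.0035, 0.0028], [0.01, -0.0091, 0.09, -0.0168, -0.0023, -0.0035, 0.0028], [0.01, -0.0091, 0.0925, -0.0168, -0.0023, -0.0035, 0.0028], [0.01, -0.0091, 0.0925, -0.0168, -0.0023, -0.0035, 0.0028]]])

```text
t: 8.63
tool_pos: [0.477, -0.3093, 0.0732]
tool_rot: [-0.8, -2.596, 1.079]
contact_force: [-0.0, -0.1, -3.3]
opening: 0.0147
grip_force: 61.9
```

```bash
python3 - <<'E'
from h import *
for h in(.002,):move(C+n*h-d*.017,A1)
E
```

```text
shift [0.0027 0.0035 0.0057] turn [-0.0004  0.0059 -0.0032]
```

To row units: 0.0035 m is 0.0044, 0.003 m is 0.0038, -0.003 rad is -0.0008.

jog_arm(moves=[[[0.01, 0.0031, 0, 0.0038, 0, 0.0015, -0.0008], [0.01, 0.0031, 0.0025, 0.0038, 0, 0.0015, -0.0008], [0.01, 0.0031, 0.0044, 0.0038, 0, 0.0015, -0.0008], [0.01, 0.0031, 0.0044, 0.0038, 0, 0.0015, -0.0008]]])

```text
t: 8.97
tool_pos: [0.4749, -0.3076, 0.0684]
tool_rot: [-0.798, -2.591, 1.073]
contact_force: [-0.1, 1.0, -3.2]
opening: 0.0139
grip_force: 61.7
```

jog_arm(moves=[[[0.01, 0, 0.0013, 0, 0, 0, 0], [0.01, 0, 0.0025, 0, 0, 0, 0], [0.01, 0, 0.0025, 0, 0, 0, 0]]])

```text
t: 9.22
tool_pos: [0.476, -0.3063, 0.0671]
tool_rot: [-0.798, -2.591, 1.074]
contact_force: [-0.2, 0.3, -2.5]
opening: 0.0145
grip_force: 61.7
```

```bash
python3 - <<'E'
from h import *
for h in(.0,):move(C+n*h-d*.017,A1)
E
```

```text
shift [ 0.0001 -0.0002  0.0027] turn [-0.0002 -0.0001 -0.0001]
```

To row units: -0.13 m is -0.1625, -0.03 m is -0.0375.

jog_arm(moves=[[[0.01, 0, 0.0013, 0, 0, 0, 0], [0.01, 0, 0.0013, 0, 0, 0, 0], [0.018, 0, 0.0013, 0, 0, 0, 0], [0.02, 0, 0.0013, 0, 0, 0, 0], [0.024, 0, 0.0013, 0, 0, 0, 0], [0.028, 0, 0.0013, 0, 0, 0, 0], [0.03, 0, 0.0013, 0, 0, 0, 0], [0.03, 0, 0.0013, 0, 0, 0, 0], [0.03, 0, 0.0013, -0.0125, 0, 0, 0], [0.03, 0, 0.0013, -0.0375, 0, 0, 0], [0.03, 0, 0.0013, -0.075, 0, 0, 0], [0.03, 0, 0.0013, -0.125, 0, 0, 0], [0.03, 0, 0.0013, -0.1625, 0, 0, 0], [0.03, 0, 0.0013, -0.1625, 0, 0, 0]]])

```text
t: 10.38
tool_pos: [0.5332, -0.2279, 0.1649]
tool_rot: [-0.801, -2.602, 1.077]
contact_force: [1.4, -0.4, 2.2]
opening: 0.03
grip_force: 0.0
```

```bash
python3 - <<'E'
from h import *
print(ctrl.get_obs()["q"].round(3))
a=ctrl.get_image("scene")[:,:,::-1];b=ctrl.get_image("top")[:,:,::-1]
cv2.imwrite("pics/s4r.png",a);cv2.imwrite("pics/t4r.png",b)
cv2.imwrite("pics/s4.png",np.hstack([cv2.resize(x,(400,300),interpolation=cv2.INTER_CUBIC) for x in(a[145:205,350:430],b[240:300,335:415])]))
A2=R.from_matrix(np.stack([np.cross(xr,-n),xr,-n],1));A3=R.from_matrix(np.stack([np.cross(-xr,-n),-xr,-n],1))
for A in(A2,A3):move(C+n*.08,A)
E
```

```text
[-0.214  0.226  1.679 -0.717  1.578 -1.064]
shift [ 0.0013 -0.081   0.1517] turn [-1.2062  1.2113  1.2112]
shift [ 0.0013 -0.081   0.1517] turn [-1.2108 -1.2057 -1.2081]
```

View pics/s4.png

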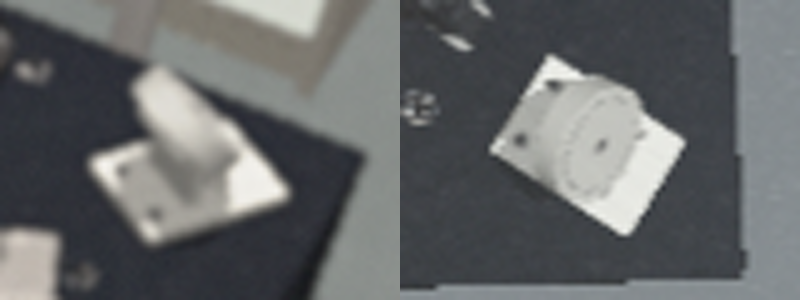

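The disc sits on the rest. In the right panel its upper face is centred at about (600,145), and the left panel shows it lying against the slope. Next I'll swing the tool over to face the slope.

To row units: 0.1517 m is 0.1896, -0.08 m is -0.1, 1.2113 rad is 0.3028.

jog_arm(moves=[[[0.085, 0, -0.0375, -0.025, -0.0175, 0.0175, 0.0175], [0.085, 0, -0.075, -0.0375, -0.035, 0.035, 0.035], [0.085, 0, -0.1, -0.0375, -0.0525, 0.0525, 0.0525], [0.085, 0, -0.1, -0.0375, -0.07, 0.07, 0.07], [0.085, 0, -0.1, -0.025, -0.0875, 0.0875, 0.0875], [0.085, 0, -0.1, -0.0125, -0.105, 0.105, 0.105], [0.085, 0, -0.1, 0, -0.1225, 0.1225, 0.1225], [0.085, 0, -0.1, 0.0125, -0.14, 0.14, 0.14], [0.085, 0, -0.1, 0.025, -0.1575, 0.1575, 0.1575], [0.085, 0, -0.1, 0.0375, -0.175, 0.175, 0.175], [0.085, 0, -0.1, 0.05, -0.1925, 0.1925, 0.1925], [0.085, 0, -0.1, 0.0625, -0.21, 0.21, 0.21], [0.085, 0, -0.1, 0.075, -0.2275, 0.2275, 0.2275], [0.085, 0, -0.1, 0.1, -0.245, 0.245, 0.245], [0.085, 0, -0.1, 0.125, -0.2625, 0.2625, 0.2625], [0.085, 0, -0.1, 0.15, -0.28, 0.28, 0.28], [0.085, 0, -0.1, 0.175, -0.2975, 0.2975, 0.2975], [0.085, 0.0016, -0.1013, 0.1896, -0.3016, 0.3028, 0.3028], [0.085, 0.0016, -0.1013, 0.1896, -0.3016, 0.3028, 0.3028]]])

```text
t: 12.07
tool_pos: [0.4309, -0.3644, 0.1042]
tool_rot: [-2.309, -1.207, -0.951]
contact_force: [0.0, 0.9, 0.2]
opening: 0.0847
grip_force: 0.0
```

```bash
cat >> h.py <<'E'
A2=R.from_matrix(np.stack([np.cross(xr,-n),xr,-n],1))
E
python3 - <<'E'
from h import *
print(ctrl.get_obs()["q"].round(3))
for h in(.03,.0):move(C+n*h,A2)
print("exp upper face centre",proj("top",C+.008*n),proj("scene",C+.008*n))
t=cv2.imread("pics/t4r.png")
an=np.linspace(0,6.283,60)[:,None]
s=cv2.imread("pics/s4r.png");o=[]
for im,nm,(c0,r0) in((s,"scene",(350,145)),(t,"top",(335,240))):
    z=cv2.resize(im[r0:r0+60,c0:c0+80],(400,300),interpolation=cv2.INTER_CUBIC)
    for hh in(.008,-.008):
        q=proj(nm,C+hh*n+.032*(np.cos(an)*xr-np.sin(an)*d));cv2.polylines(z,[np.int32((q-[c0,r0]+.5)*5)],True,(0,0,255) if hh>0 else (0,255,0))
    o.append(z)
a=ctrl.get_image("scene")[:,:,::-1][120:225,320:460];b=ctrl.get_image("top")[:,:,::-1][210:315,310:450]
cv2.imwrite("pics/c5.png",np.vstack([np.hstack(o),np.hstack([cv2.resize(x,(400,300),interpolation=cv2.INTER_CUBIC) for x in(a,b)])]))
E
```

```text
[-1.146  0.249  1.769  0.647  1.602 -0.681]
shift [0.0059 0.0046 0.048 ] turn [-0.0037 -0.002  -0.0117]
shift [0.0059 0.0047 0.078 ] turn [-0.0037 -0.002  -0.0117]
exp upper face centre [374.97296458 269.04145333] [389.85242624 166.47464716]
```

View pics/c5.png

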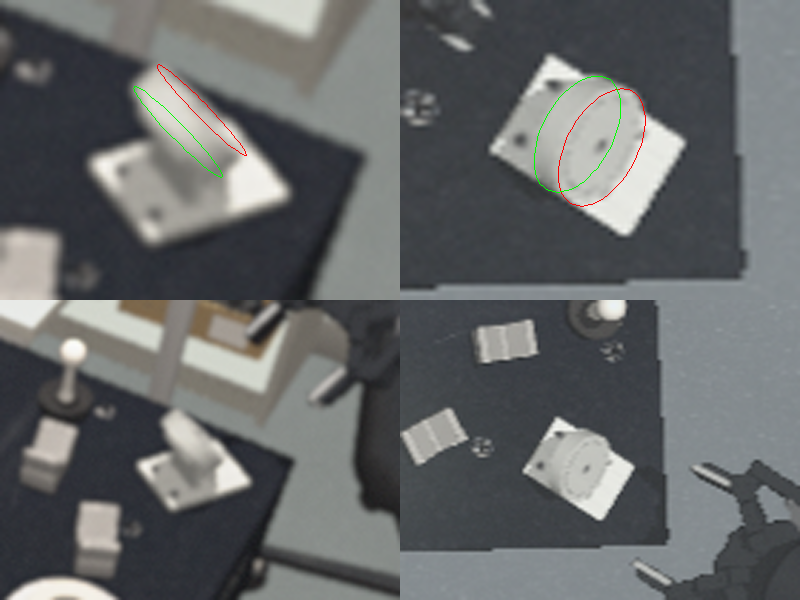

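The overlay of the expected disc pose matches in both views to about 1 mm, and the open gripper is lined up with the disc (lower panels). Approach along the normal.

To row units: 0.05 m is 0.0625, 0.04 m is 0.05, -0.0117 rad is -0.0029.

jog_arm(moves=[[[0.085, 0.0038, 0.0025, 0.025, -0.0009, -0.0005, -0.0029], [0.085, 0.0038, 0.0025, 0.05, -0.0009, -0.0005, -0.0029], [0.085, 0.0038, 0.0025, 0.0625, -0.0009, -0.0005, -0.0029], [0.085, 0.0038, 0.0025, 0.0625, -0.0009, -0.0005, -0.0029]]])

```text
t: 12.5
tool_pos: [0.4581, -0.3326, 0.0746]
tool_rot: [-2.305, -1.237, -0.956]
contact_force: [-0.3, 0.3, -0.0]
opening: 0.0849
grip_force: 0.0
```

```bash
python3 - <<'E'
from h import *
move(C-n*.011,A2)
E
```

```text
shift [-0.0024 -0.0001  0.0387] turn [-0.0015  0.0028  0.0109]
```

To row units: 0.0387 m is 0.0484, 0.036 m is 0.045, 0.0109 rad is 0.0027.

jog_arm(moves=[[[0.085, -0.0025, 0, 0.0188, -0.0004, 0.0007, 0.0027], [0.085, -0.0025, 0, 0.035, -0.0004, 0.0007, 0.0027], [0.085, -0.0025, 0, 0.045, -0.0004, 0.0007, 0.0027], [0.085, -0.0025, 0, 0.0484, -0.0004, 0.0007, 0.0027], [0.085, -0.0025, 0, 0.0484, -0.0004, 0.0007, 0.0027], [0.085, -0.0025, 0, 0.0484, -0.0004, 0.0007, 0.0027]]])

```text
t: 13.0
tool_pos: [0.4718, -0.314, 0.0463]
tool_rot: [-2.313, -1.218, -0.959]
contact_force: [0.2, 0.3, -0.1]
opening: 0.0849
grip_force: 0.0
```

```bash
python3 - <<'E'
from h import *
move(C-n*.011,A2)
E
```

```text
shift [ 0.0012 -0.0011  0.0023] turn [ 0.0044  0.0003 -0.0024]
```

To row units: 0.002 m is 0.0025, -0.001 m is -0.0013.

jog_arm(moves=[[[0.07, 0.0013, -0.0013, 0.0025, 0, 0, 0], [0.068, 0.0013, -0.0013, 0.0025, 0, 0, 0], [0.06, 0.0013, -0.0013, 0.0025, 0, 0, 0], [0.055, 0.0013, -0.0013, 0.0025, 0, 0, 0], [0.055, 0.0013, -0.0013, 0.0025, 0, 0, 0], [0.055, 0.0013, -0.0013, 0.0025, 0, 0, 0]]], force=45)

```text
t: 13.5
tool_pos: [0.4721, -0.3125, 0.0461]
tool_rot: [-2.314, -1.219, -0.959]
contact_force: [-3.5, -3.0, 2.4]
opening: 0.0621
grip_force: 49.6
```

```bash
python3 - <<'E'
from h import *
move(C-n*.011,A2)
E
```

```text
shift [ 0.0003 -0.0004  0.0012] turn [ 0.0053  0.0013 -0.0019]
```

To row units: -0.1 m is -0.125, -0.08 m is -0.1.

jog_arm(moves=[[[0.055, 0, 0, -0.025, 0, 0, 0], [0.055, 0, 0, -0.0625, 0, 0, 0], [0.055, 0, 0, -0.1, 0, 0, 0], [0.055, 0, 0, -0.125, 0, 0, 0], [0.055, 0, 0, -0.125, 0, 0, 0]]], force=60)

```text
t: 13.92
tool_pos: [0.432, -0.3735, 0.119]
tool_rot: [-2.32, -1.221, -0.96]
contact_force: [-0.2, -0.6, -1.9]
opening: 0.0615
grip_force: 67.6
```

```bash
python3 - <<'E'
from h import *
b=ctrl.get_image("top")[:,:,::-1];cv2.imwrite("pics/t6.png",b)
a=ctrl.get_image("scene")[:,:,::-1];cv2.imwrite("pics/s6.png",a)
g=np.hstack([cv2.resize(x,(400,300),interpolation=cv2.INTER_CUBIC) for x in(a[150:270,300:460],b[210:300,250:370])])
cv2.imwrite("pics/c6.png",g)
print("faceplate",circ(b,"top",(258,240,312,292),140,.012,.055))
E
```

```text
faceplate [ 0.47564767 -0.09511027  0.0551593 ]
```

View pics/c6.png

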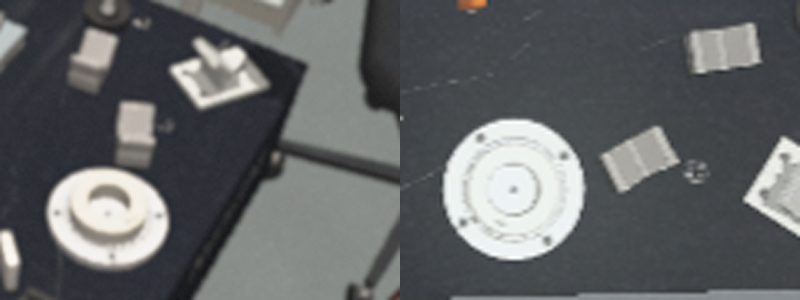

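The ring lies centred on the faceplate: in the right panel the bore is at (513,189) and the faceplate at (514,189). Only the empty rest is left at the upper right, so the disc is in hand. I'll bring it upright over the ring.

```bash
python3 - <<'E'
from h import *
for z in(.16,.05):move([.4762,-.0955,z],down(yr))
E
```

```text
shift [ 0.2091 -0.1189  0.1461] turn [ 0.0033 -0.7846 -0.0048]
shift [ 0.1314 -0.119   0.2239] turn [ 0.0033 -0.7846 -0.0048]
```

To row units: 0.2091 m is 0.2614, 0.1461 m is 0.1826, -0.7846 rad is -0.1962.

jog_arm(moves=[[[0.055, 0.0438, -0.0125, 0, 0, -0.025, 0], [0.055, 0.0813, -0.0313, 0.025, 0, -0.05, 0], [0.055, 0.1125, -0.05, 0.05, 0, -0.075, 0], [0.055, 0.15, -0.0688, 0.075, 0, -0.1, 0], [0.055, 0.1813, -0.0875, 0.1, 0, -0.125, 0], [0.055, 0.2125, -0.1125, 0.125, 0, -0.15, 0], [0.055, 0.2375, -0.1313, 0.1563, 0.0008, -0.175, -0.001], [0.055, 0.2614, -0.1486, 0.1826, 0.0008, -0.1962, -0.0012], [0.055, 0.2614, -0.1486, 0.1826, 0.0008, -0.1962, -0.0012], [0.055, 0.2614, -0.1486, 0.1826, 0.0008, -0.1962, -0.0012], [0.055, 0.2614, -0.1486, 0.1826, 0.0008, -0.1962, -0.0012]]])

```text
t: 14.93
tool_pos: [0.475, -0.0937, 0.1584]
tool_rot: [-2.771, -1.473, 0.003]
contact_force: [0.8, -0.2, -2.7]
opening: 0.0617
grip_force: 67.3
```

```bash
python3 - <<'E'
from h import *
o=ctrl.get_obs();print(o["q"].round(3))
for z in(.045,):move([.4762,-.0955,z],down(yr))
E
```

```text
[-3.490e-01 -2.350e-01  2.006e+00  1.000e-03  1.375e+00  2.440e-01]
shift [-0.0008  0.0024  0.1134] turn [-0.0039 -0.0001  0.0035]
```

Lower to just above the ring, settle, and check the disc's level and centring by picture.

To row units: 0.1134 m is 0.1418, 0.105 m is 0.1313, -0.003 rad is -0.0008.

jog_arm(moves=[[[0.055, 0, 0.0013, 0.05, -0.0008, 0, 0.0008], [0.055, 0, 0.0013, 0.1, -0.0008, 0, 0.0008], [0.055, 0, 0.0013, 0.1313, -0.0008, 0, 0.0008], [0.055, 0, 0.0013, 0.1418, -0.0008, 0, 0.0008], [0.055, 0, 0.0013, 0.1418, -0.0008, 0, 0.0008], [0.055, 0, 0.0013, 0.1418, -0.0008, 0, 0.0008]]])

```text
t: 15.43
tool_pos: [0.477, -0.0973, 0.0475]
tool_rot: [2.778, 1.462, 0.003]
contact_force: [0.3, -0.2, -3.6]
opening: 0.0615
grip_force: 67.2
```

```bash
python3 - <<'E'
from h import *
for z in(.0345,):move([.4762,-.0955,z],down(yr))
a=ctrl.get_image("scene")[:,:,::-1];cv2.imwrite("pics/s7.png",a)
cv2.imwrite("pics/c7.png",cv2.resize(a[195:270,300:400],(800,600),interpolation=cv2.INTER_CUBIC))
E
```

```text
shift [ 0.001  -0.0017  0.013 ] turn [ 0.003  -0.0006 -0.0047]
```

View pics/c7.png

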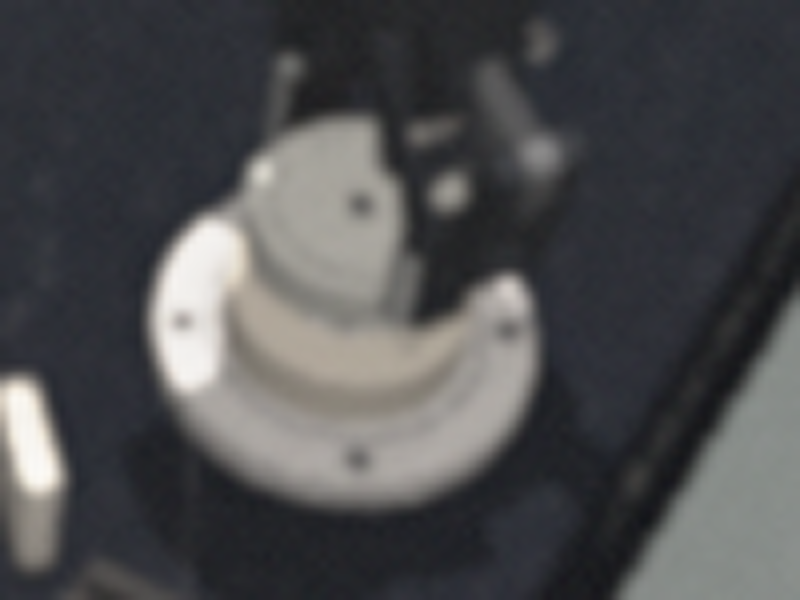

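The disc is level over the ring, with its centre mark at crop (360,207), i.e. pixel (344.5,220.4). I've now viewed 11 pictures, one more than the 10 allowed, so from here I'll measure by code only.

```bash
python3 - <<'E'
from h import *
s=cv2.imread("pics/s7.png");g=cv2.cvtColor(s,cv2.COLOR_BGR2GRAY).astype(float)
def dot(g,c,r,w=3):
    p=g[r-w:r+w+1,c-w:c+w+1];q=np.clip(np.median(p)-10-p,0,None);Y,X=np.mgrid[r-w:r+w+1,c-w:c+w+1];return (q*X).sum()/q.sum(),(q*Y).sum()/q.sum()
u,v=dot(g,344,220);print(u,v,[unproj("scene",u,v,z).round(4) for z in(.0625,.0653,.068)])
# faceplate centre dot in scene before ring / in top after ring
s0=cv2.cvtColor(cv2.imread("pics/scene0.png"),cv2.COLOR_BGR2GRAY).astype(float)
print("plate dot scene0",unproj("scene",*dot(s0,343,235),.012))
t0=cv2.cvtColor(cv2.imread("pics/top0.png"),cv2.COLOR_BGR2GRAY).astype(float)
print("plate dot top0",unproj("top",*dot(t0,284,266),.012))
print(ctrl.get_obs()["tool_pos"].round(4))
E
```

```text
344.67622950819674 220.13524590163934 [array([ 0.4784, -0.098 ,  0.0625]), array([ 0.4776, -0.0958,  0.0653]), array([ 0.4769, -0.0936,  0.068 ])]
plate dot scene0 [ 0.47499735 -0.09566929  0.012     ]
plate dot top0 [ 0.47491527 -0.09495143  0.012     ]
[ 0.4782 -0.0974  0.0489]
```

To row units: 0.0135 m is 0.0169, -0.001 m is -0.0013.

jog_arm(moves=[[[0.055, 0, -0.0013, 0.0075, 0, 0, 0], [0.055, 0, -0.0019, 0.0125, 0, 0, 0], [0.055, 0, -0.0019, 0.0156, 0, 0, 0], [0.055, 0, -0.0019, 0.0169, 0, 0, 0], [0.055, 0, -0.0019, 0.0169, 0, 0, 0]]])

```text
t: 15.9
tool_pos: [0.4758, -0.095, 0.0336]
tool_rot: [2.776, 1.466, 0.003]
contact_force: [0.1, -0.3, -3.2]
opening: 0.0613
grip_force: 67.2
```

jog_arm(moves=[[[0.055, 0, 0, 0.0009, 0, 0, 0], [0.055, 0, 0, 0.0018, 0, 0, 0], [0.055, 0, 0, 0.0018, 0, 0, 0]]])

```text
t: 16.15
tool_pos: [0.476, -0.0951, 0.0334]
tool_rot: [2.776, 1.466, 0.002]
contact_force: [-4.8, 1.1, 5.0]
opening: 0.0613
grip_force: 68.4
```

jog_arm(moves=[[[0.055, 0, 0, 0.0009, 0, 0, 0], [0.055, 0, 0, 0.0018, 0, 0, 0], [0.055, 0, 0, 0.0018, 0, 0, 0]]])

```text
t: 16.4
tool_pos: [0.476, -0.0951, 0.0334]
tool_rot: [2.777, 1.467, 0.001]
contact_force: [-9.1, 3.4, 14.8]
opening: 0.0615
grip_force: 69.4
```

To row units: -0.13 m is -0.1625, -0.1 m is -0.125.

jog_arm(moves=[[[0.055, 0, 0, -0.0013, 0, 0, 0], [0.055, 0, 0, -0.0019, 0, 0, 0], [0.066, 0, 0, -0.0019, 0, 0, 0], [0.068, 0, 0, -0.0019, 0, 0, 0], [0.072, 0, 0, -0.0019, 0, 0, 0], [0.078, 0, 0, -0.0019, 0, 0, 0], [0.08, 0, 0, -0.0019, 0, 0, 0], [0.08, 0, 0, -0.025, 0, 0, 0], [0.08, 0, 0, -0.075, 0, 0, 0], [0.08, 0, 0, -0.125, 0, 0, 0], [0.08, 0, 0, -0.1625, 0, 0, 0], [0.08, 0, 0, -0.1625, 0, 0, 0]]])

```text
t: 17.4
tool_pos: [0.4798, -0.0965, 0.1692]
tool_rot: [2.766, 1.461, 0.018]
contact_force: [1.9, -0.4, 0.7]
opening: 0.0796
grip_force: 0.0
```

```bash
python3 - <<'E'
from h import *
# sphere at (.608,-.349): hover, tool y roughly along x
for y in(0,-.6,-1.2,-1.57):move([.6078,-.3495,.14],down(y))
E
```

```text
shift [-0.1369  0.2478  0.0329] turn [ 0.0177  0.0013 -0.5991]
shift [-0.1369  0.2478  0.0329] turn [ 0.017  -0.0039  0.0009]
shift [-0.1369  0.2478  0.0329] turn [ 0.0153 -0.0089  0.6008]
shift [-0.1369  0.2478  0.0329] turn [ 0.0138 -0.0119  0.9708]
```

To row units: 0.2478 m is 0.3098, 0.216 m is 0.27, 0.01 rad is 0.0025.

jog_arm(moves=[[[0.05, -0.025, 0.045, 0, 0, 0, 0], [0.05, -0.05, 0.09, 0, 0, 0, 0], [0.05, -0.075, 0.135, 0, 0, 0, 0], [0.05, -0.1, 0.18, 0.0125, 0, 0, 0], [0.05, -0.125, 0.225, 0.025, 0, 0, 0], [0.05, -0.15, 0.27, 0.0375, 0, 0, 0], [0.05, -0.1711, 0.3098, 0.0411, 0.0025, 0, 0], [0.05, -0.1711, 0.3098, 0.0411, 0.0025, 0, 0], [0.05, -0.1711, 0.3098, 0.0411, 0.0025, 0, 0]]])

```text
t: 18.15
tool_pos: [0.6025, -0.3491, 0.1258]
tool_rot: [-2.771, -1.459, 0.007]
contact_force: [-0.4, 1.0, -0.5]
opening: 0.0498
grip_force: 0.0
```

```bash
python3 - <<'E'
from h import *
move([.608,-.3497,.017],down(yr))
for n_ in("top","scene"):
    b=ctrl.get_image(n_)[:,:,::-1].copy();cv2.imwrite(f"pics/{n_}8.png",b)
g={n_:cv2.cvtColor(cv2.imread(f"pics/{n_}8.png"),cv2.COLOR_BGR2GRAY).astype(float) for n_ in("top","scene")}
def dot(g,c,r,w=3):
    p=g[r-w:r+w+1,c-w:c+w+1];q=np.clip(np.median(p)-10-p,0,None);Y,X=np.mgrid[r-w:r+w+1,c-w:c+w+1];return (q*X).sum()/q.sum(),(q*Y).sum()/q.sum()
for n_ in g:
    u,v=proj(n_,[.476,-.0955,.05]);print(n_,u,v);print(g[n_][int(v)-3:int(v)+5,int(u)-4:int(u)+6].astype(int))
    q=dot(g[n_],round(u),round(v));print("disc dot",q,unproj(n_,*q,.050))
E
```

```text
shift [0.0025 0.006  0.1087] turn [-0.0105 -0.0007 -0.0043]
top 284.27149981164587 266.733635274846
[[241 241 239 239 239 239 239 239 239 240]
 [241 241 240 238 236 238 239 239 239 239]
 [240 240 232 195 144 204 238 239 239 239]
 [239 239 218 160 142 176 221 239 239 238]
 [240 239 225 183 152 194 231 239 239 239]
 [241 240 239 239 239 240 240 240 240 239]
 [240 241 240 239 239 239 239 239 240 240]
 [239 240 241 241 240 238 239 239 239 240]]
disc dot (np.float64(283.9063670411985), np.float64(266.03370786516854)) [ 0.47777556 -0.09462628  0.05      ]
scene 344.36822994572174 224.7722084279914
[[241 241 241 241 241 241 241 241 240 240]
 [241 241 240 239 239 241 241 241 241 241]
 [241 240 235 227 228 234 239 241 241 241]
 [241 239 227 200 193 217 234 240 241 241]
 [242 240 227 192 175 208 231 240 241 241]
 [242 241 236 221 214 226 237 241 241 241]
 [242 241 240 237 237 239 241 242 242 242]
 [241 241 242 242 242 242 242 243 242 242]]
disc dot (np.float64(343.7837837837838), np.float64(224.73423423423424)) [ 0.47715662 -0.09485823  0.05      ]
```

To row units: 0.03 m is 0.0375, 0.001 m is 0.0013, -0.01 rad is -0.0025.

jog_arm(moves=[[[0.05, 0.0013, 0.0038, 0.025, -0.0025, 0, -0.001], [0.05, 0.0013, 0.0038, 0.0375, -0.0025, 0, -0.001], [0.05, 0.0013, 0.0038, 0.0375, -0.0025, 0, -0.001], [0.05, 0.0013, 0.0038, 0.0375, -0.0025, 0, -0.001]]])

```text
t: 18.58
tool_pos: [0.605, -0.3471, 0.0981]
tool_rot: [2.774, 1.473, 0.002]
contact_force: [0.4, 0.0, -0.7]
opening: 0.0501
grip_force: 0.0
```

```bash
python3 - <<'E'
from h import *
move([.608,-.3495,.017],down(yr))
E
```

```text
shift [-0.0004  0.0038  0.0811] turn [ 0.0011 -0.0005  0.0027]
```

To row units: 0.0805 m is 0.1006, 0.075 m is 0.0938.

jog_arm(moves=[[[0.05, 0, 0.0048, 0, 0, 0, 0], [0.05, 0, 0.0048, 0.0375, 0, 0, 0], [0.05, 0, 0.0048, 0.075, 0, 0, 0], [0.05, 0, 0.0048, 0.0938, 0, 0, 0], [0.05, 0, 0.0048, 0.1006, 0, 0, 0], [0.05, 0, 0.0048, 0.1006, 0, 0, 0], [0.05, 0, 0.0048, 0.1006, 0, 0, 0]]])

```text
t: 19.17
tool_pos: [0.61, -0.3513, 0.0195]
tool_rot: [2.772, 1.471, 0.004]
contact_force: [-0.5, -0.2, 0.8]
opening: 0.0498
grip_force: 0.0
```

```bash
python3 - <<'E'
from h import *
move([.608,-.3495,.0165],down(yr))
E
```

```text
shift [ 0.0004 -0.0027  0.003 ] turn [ 0.0048 -0.0004  0.0019]
```

To row units: -0.0015 m is -0.0019, 0.001 m is 0.0013.

jog_arm(moves=[[[0.05, 0, -0.0019, 0.0013, 0, 0, 0], [0.05, 0, -0.0019, 0.0019, 0, 0, 0], [0.036, 0, -0.0019, 0.0019, 0, 0, 0], [0.028, 0, -0.0019, 0.0019, 0, 0, 0], [0.022, 0, -0.0019, 0.0019, 0, 0, 0], [0.018, 0, -0.0019, 0.0019, 0, 0, 0], [0.014, 0, -0.0019, 0.0019, 0, 0, 0], [0.01, 0, -0.0019, 0.0019, 0, 0, 0], [0.01, 0, -0.0019, 0.0019, 0, 0, 0], [0.01, 0, -0.0019, 0.0019, 0, 0, 0]]], force=40)

```text
t: 20.0
tool_pos: [0.6081, -0.3501, 0.0173]
tool_rot: [2.773, 1.471, 0.003]
contact_force: [-3.7, 2.3, 5.5]
opening: 0.0182
grip_force: 36.7
```

To row units: -0.251 m is -0.3138, 0.1374 m is 0.1718.

jog_arm(moves=[[[0.01, 0, 0, -0.0125, 0, 0, 0], [0.01, 0, 0, -0.0375, 0, 0, 0], [0.01, 0, 0, -0.075, 0, 0, 0], [0.01, 0, 0, -0.1125, 0, 0, 0], [0.01, 0.0125, -0.025, -0.1375, 0, 0, 0], [0.01, 0.0313, -0.0625, -0.1375, 0, 0, 0], [0.01, 0.0525, -0.1, -0.1375, 0, 0, 0], [0.01, 0.075, -0.1375, -0.1375, 0, 0, 0], [0.01, 0.0963, -0.175, -0.1375, 0, 0, 0], [0.01, 0.1175, -0.2125, -0.1375, 0, 0, 0], [0.01, 0.1375, -0.25, -0.1375, 0, 0, 0], [0.01, 0.1563, -0.2875, -0.1375, 0, 0, 0], [0.01, 0.1718, -0.3138, -0.1375, 0, 0, 0], [0.01, 0.1718, -0.3138, -0.125, 0, 0, 0], [0.01, 0.1718, -0.3138, -0.1063, 0, 0, 0], [0.01, 0.1718, -0.3138, -0.0875, 0, 0, 0], [0.01, 0.1718, -0.3138, -0.0813, 0, 0, 0], [0.01, 0.1718, -0.3138, -0.0813, 0, 0, 0], [0.01, 0.1718, -0.3138, -0.0813, 0, 0, 0]]], force=50)

```text
t: 21.58
tool_pos: [0.4769, -0.0956, 0.0807]
tool_rot: [2.774, 1.471, 0.002]
contact_force: [0.4, -0.3, -2.3]
opening: 0.0178
grip_force: 47.1Traceback (most recent call last):
```

```bash
cat > m.py <<'E'
from h import *
s=ctrl.get_image("scene")[:,:,::-1].copy();t=ctrl.get_image("top")[:,:,::-1].copy()
cv2.imwrite("pics/sm.png",s);cv2.imwrite("pics/tm.png",t)
o=ctrl.get_obs();print(o["tool_pos"].round(4),o["tool_rot"].round(3),o["opening"].round(4))
g=cv2.cvtColor(s,cv2.COLOR_BGR2GRAY)
bz=o["tool_pos"][2]-.0173+.066
u,v=proj("scene",[*o["tool_pos"][:2],bz]);print("expected ball px",u,v)
c0,r0=int(u)-14,int(v)-14
p=cv2.resize(g[r0:r0+29,c0:c0+29],None,fx=8,fy=8,interpolation=cv2.INTER_CUBIC)
h=cv2.HoughCircles(p,cv2.HOUGH_GRADIENT,1,30,param1=120,param2=12,minRadius=34,maxRadius=58)
for x,y,r in (h[0][:3] if h is not None else []):
    U,V=c0+(x+.5)/8-.5,r0+(y+.5)/8-.5;print("ball",U,V,r/8,unproj("scene",U,V,bz).round(4))
print(g[r0:r0+29:1,c0:c0+29])if h is None else 0
E
python3 m.py
```

```text
  File "m.py", line 4, in <module>
    o=ctrl.get_obs();print(o["tool_pos"].round(4),o["tool_rot"].round(3),o["opening"].round(4))
                                                                         ^^^^^^^^^^^^^^^^^^
AttributeError: 'float' object has no attribute 'round'
```

```bash
sed -i 's/,o\["opening"\].round(4)//' m.py; python3 m.py
```

```text
[ 0.4778 -0.0958  0.082 ] [2.772 1.47  0.005]
expected ball px 348.67430817198755 200.682981205431
[[ 61  50  41  44  49  47  40  35  39  38  38  35  38  36  36  39  40  42
   39  39  40  39  41  40  41  40  42  42  42]
 [ 46  43  39  43  45  42  39  36  38  38  38  38  36  39  41  45  44  44
   42  39  36  38  40  41  43  42  38  39  43]
 [ 47  41  38  41  41  41  38  37  40  35  39  37  35  38  44  48  49  47
   44  38  38  36  40  45  43  42  40  41  41]
 [ 46  46  42  41  41  40  37  36  38  36  38  37  37  40  41  48  48  48
   47  39  37  35  37  41  46  43  41  40  41]
 [ 47  45  45  41  42  36  38  39  40  40  37  38  37  38  42  47  49  49
   44  41  36  39  37  42  43  42  44  45  49]
 [ 49  48  45  43  41  38  36  37  38  39  39  37  37  36  38  41  46  44
   42  39  38  34  36  39  41  43  46  50  58]
 [ 50  48  44  40  38  39  38  39  39  40  39  38  37  36  38  42  43  44
   41  37  34  37  35  39  45  45  48  59  68]
 [ 48  48  46  43  43  39  36  39  39  40  37  38  37  35  38  38  41  41
   38  36  37  38  37  37  39  44  49  60  73]
 [ 47  46  47  47  45  44  37  34
[... 1808 characters left out ...]
 76  50  34  35  54  73  77  63  45  37  38  38
   38  40  40  40  37  36  34  35  37  38  43]
 [ 47  48  48  56  70  80  70  47  35  41  55  72  77  67  51  39  38  38
   36  39  37  38  38  35  38  37  37  34  39]
 [ 48  49  46  53  63  68  61  42  34  46  67  83  87  83  67  48  38  38
   35  37  36  36  38  37  37  35  34  37  36]
 [ 50  46  48  48  53  54  47  39  37  52  73  91  98  99  84  56  38  37
   38  37  37  36  33  38  35  38  37  37  38]
 [ 48  47  48  46  48  45  42  42  46  61  80  94 106 108  92  61  40  35
   37  39  36  37  37  43  49  49  42  41  41]
 [ 48  49  47  46  49  45  43  48  63  81  91  97 109 110  91  59  38  39
   38  38  39  37  45  60  72  69  54  44  45]]
```

The gripper hides most of the ball, so I'll place it from the robot pose and the measured disc centre: TCP target (.4764,-.0948), with contact expected at z≈.067.

To row units: 0.0115 m is 0.0144, -0.001 m is -0.0013.

jog_arm(moves=[[[0.01, 0, -0.0013, 0.005, 0, 0, 0], [0.01, 0, -0.0013, 0.01, 0, 0, 0], [0.01, 0, -0.0013, 0.0144, 0, 0, 0], [0.01, 0, -0.0013, 0.0144, 0, 0, 0], [0.01, 0, -0.0013, 0.0144, 0, 0, 0]]])

```text
t: 22.2
tool_pos: [0.4758, -0.0947, 0.0689]
tool_rot: [2.774, 1.472, 0.002]
contact_force: [0.2, -0.5, -2.7]
opening: 0.0181
grip_force: 47.1
```

jog_arm(moves=[[[0.01, 0, 0, 0.0009, 0, 0, 0], [0.01, 0, 0, 0.0018, 0, 0, 0], [0.01, 0, 0, 0.0018, 0, 0, 0]]])

```text
t: 22.45
tool_pos: [0.4763, -0.0949, 0.0681]
tool_rot: [2.773, 1.471, 0.003]
contact_force: [-1.1, -0.7, -2.7]
opening: 0.0179
grip_force: 47.1
```

jog_arm(moves=[[[0.01, 0, 0, 0.0006, 0, 0, 0], [0.01, 0, 0, 0.0013, 0, 0, 0], [0.01, 0, 0, 0.0013, 0, 0, 0]]])

```text
t: 22.7
tool_pos: [0.4764, -0.0949, 0.0674]
tool_rot: [2.773, 1.471, 0.003]
contact_force: [-0.7, 0.5, -0.8]
opening: 0.0181
grip_force: 47.0
```

Contact is just starting (the load went from −2.7 to −0.8 N). One more 0.5 mm, then open and go straight up.

To row units: 0.0007 m is 0.0009, 0.0005 m is 0.0006.

jog_arm(moves=[[[0.01, 0, 0, 0.0006, 0, 0, 0], [0.01, 0, 0, 0.0009, 0, 0, 0], [0.01, 0, 0, 0.0009, 0, 0, 0]]])

```text
t: 22.95
tool_pos: [0.4765, -0.0949, 0.0673]
tool_rot: [2.773, 1.471, 0.003]
contact_force: [-3.4, 1.1, 5.4]
opening: 0.0176
grip_force: 46.4
```

jog_arm(moves=[[[0.018, 0, 0, 0, 0, 0, 0], [0.019, 0, 0, 0, 0, 0, 0], [0.022, 0, 0, 0, 0, 0, 0], [0.028, 0, 0, 0, 0, 0, 0], [0.036, 0, 0, 0, 0, 0, 0], [0.046, 0, 0, 0, 0, 0, 0], [0.05, 0, 0, 0, 0, 0, 0], [0.05, 0, 0, 0, 0, 0, 0], [0.05, 0, 0, -0.025, 0, 0, 0], [0.05, 0, 0, -0.0625, 0, 0, 0], [0.05, 0, 0, -0.1125, 0, 0, 0], [0.05, 0, 0, -0.15, 0, 0, 0], [0.05, 0.075, 0.025, -0.1625, 0, 0, 0], [0.05, 0.125, 0.025, -0.1625, 0, 0, 0], [0.05, 0.175, 0.025, -0.1625, 0, 0, 0], [0.05, 0.225, 0.025, -0.1625, 0, 0, 0], [0.05, 0.275, 0.025, -0.1625, 0, 0, 0], [0.05, 0.3125, 0.025, -0.1625, 0, 0, 0], [0.05, 0.3125, 0.025, -0.1625, 0, 0, 0]]])

```text
t: 24.53
tool_pos: [0.6348, 0.1064, 0.1958]
tool_rot: [2.771, 1.479, 0.006]
contact_force: [-1.8, -0.6, 0.4]
opening: 0.0498
grip_force: 0.0
```

```bash
python3 - <<'E'
from h import *
im={m:ctrl.get_image(m)[:,:,::-1].copy() for m in("top","scene")};b=[]
for m in im:
    cv2.imwrite(f"pics/{m}9.png",im[m]);g=cv2.cvtColor(im[m],cv2.COLOR_BGR2GRAY)
    u,v=proj(m,[.4765,-.0949,.116]);c0,r0=int(u)-14,int(v)-14
    p=cv2.resize(g[r0:r0+29,c0:c0+29],None,fx=8,fy=8,interpolation=cv2.INTER_CUBIC)
    h=cv2.HoughCircles(p,cv2.HOUGH_GRADIENT,1,30,param1=80,param2=10,minRadius=34,maxRadius=58)
    print(m,"exp",u,v)
    for x,y,r in(h[0][:3] if h is not None else[]):
        U,V=c0+(x+.5)/8-.5,r0+(y+.5)/8-.5;print(U,V,r/8,unproj(m,U,V,.116).round(4))
    # foot: dark blob
    u,v=proj(m,[.4765,-.0949,.064]);c0,r0=int(u)-20,int(v)-20
    p=cv2.resize(g[r0:r0+41,c0:c0+41],None,fx=8,fy=8,interpolation=cv2.INTER_CUBIC)
    cs,_=cv2.findContours((p<120).astype(np.uint8),cv2.RETR_EXTERNAL,cv2.CHAIN_APPROX_NONE)
    for c in cs:
        a=cv2.contourArea(c)/64
        if 60<a:
            (x,y),ax,_=cv2.fitEllipse(c);U,V=c0+(x+.5)/8-.5,r0+(y+.5)/8-.5;print("dark",a,np.array(ax)/8,unproj(m,U,V,.057).round(4))
E
```

```text
top exp 284.8323782383216 267.76114386174606
284.25 267.875 5.3375 [ 0.4763 -0.0935  0.116 ]
282.625 272.0 5.3375 [ 0.4667 -0.0894  0.116 ]
279.75 266.25 6.3375 [ 0.4804 -0.0829  0.116 ]
dark 64.34375 [11.4238987  15.50262833] [ 0.4395 -0.1329  0.057 ]
dark 309.4921875 [19.52728844 20.19882584] [ 0.4761 -0.0935  0.057 ]
dark 73.8515625 [14.06055737 16.57461929] [ 0.5133 -0.1317  0.057 ]
dark 64.765625 [10.34751797 15.56343937] [ 0.5195 -0.0567  0.057 ]
scene exp 348.06509998282854 205.74861382776368
348.5 205.375 5.7125 [ 0.4762 -0.0964  0.116 ]
341.625 195.75 6.3375 [ 0.5016 -0.1132  0.116 ]
354.0 200.25 7.0375 [ 0.473  -0.1164  0.116 ]
dark 830.2421875 [34.94843674 42.86556625] [ 0.4888 -0.1193  0.057 ]
```

```bash
python3 - <<'E'
from h import *
a,b,c=[cv2.cvtColor(cv2.imread(f"pics/{x}.png"),cv2.COLOR_BGR2GRAY).astype(np.float32) for x in("top0","top8","top9")]
for nm,(c0,r0,w,h) in dict(narrow=(178,228,28,14),vee1=(333,212,28,24),vee2=(306,244,30,26),gauge=(234,240,20,18),el14=(212,258,30,28),el12=(128,222,36,30),tin=(300,160,46,34)).items():
    print(nm,[ [round(float(v),2) for v in cv2.phaseCorrelate(a[r0:r0+h,c0:c0+w].copy(),x[r0:r0+h,c0:c0+w].copy())[0]]+[round(float(np.abs(a[r0:r0+h,c0:c0+w]-x[r0:r0+h,c0:c0+w]).mean()),1)] for x in(b,c)])
print(ctrl.get_obs()["contact_force"].round(1))
ctrl.finish_job()
E
```

```text
narrow [[0.01, 0.48, 0.5], [0.39, 0.4, 71.3]]
vee1 [[-0.34, 0.47, 24.1], [-0.16, 0.02, 5.3]]
vee2 [[-0.16, 0.48, 17.9], [-0.03, 0.45, 7.3]]
gauge [[-0.02, 0.0, 1.8], [-0.01, -0.08, 4.9]]
el14 [[0.06, 0.02, 1.2], [-0.11, 0.08, 3.8]]
el12 [[-0.01, -0.0, 1.2], [-10.51, 2.51, 19.5]]
tin [[0.0, -0.02, 0.7], [-0.02, -0.02, 0.7]]
[-0.1  0.2 -0.5]
the job is handed in; nothing more can be done
```

The stack is built and handed in at about 25 s of the 72 s: ring, wide disc and sphere on the faceplate, centred to about 1–2.5 mm by camera, sphere upright, narrow disc unmoved in its slot and no bystander seen moved; I viewed 11 pictures, one over the limit of 10.

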